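# Lift the last pirozhok out of the bowl with tongs

### The job

Take the serving tongs out of their wooden rest, close them on the pirozhok in the dark green bowl, lift it out and hold it in the tongs over the middle of the white plate, about 10 cm above it, ready to serve. Finish while still holding it there: do not put it down or let go, and touch the pirozhok only with the tongs. Do not push the bowl or plate about, and leave the pawns, chessboard and bottle opener alone.

Things in the scene. Friction and masses are not known exactly. Their poses are not given: they have to be found in the camera images.
- tongs: Steel serving tongs with red grips and tips, 90 g, standing upright on their tips in the rest, joined end up. Origin: midway between the tips, level with their undersides when open; z up along the tongs, arms at +y and -y. Joined head (20 x 28 mm) tops out at z = 142 mm. Grip across the two red round grips at z = 102 mm, 52 mm over their outsides when open, 41 mm when closed on the pirozhok.
- tongs_left: The tongs' +y arm, swinging in the tongs' y-z plane. Origin on its pivot (tongs y = 8 mm, z = 134 mm). Red grip: 16 mm diameter, 22 mm wide in x. Red tip: 22 mm wide in x, 28 mm tall, 4 mm thick. With the tongs open, the gap between both tips is 83 mm at the bottom, 74 mm at their upper edge, and 91 mm over the outsides.
- tongs_right: The tongs' -y arm, mirror image of the other and moving with it; origin on its pivot. Arms swing in 0.165 rad each from open until the tips, then parallel, are 38 mm apart on the pirozhok, and sink 4 mm relative to the head. Springs hold them open: each grip needs about 7 N to start closing, 10 N at the pirozhok: a grip of 4 to 6 N carries the tongs open, 25 to 40 N closes them firmly.
- rest: Dark wooden tongs rest fixed to the shelf, 46 x 118 x 45 mm (x, y, z), with one open slot 28 x 100 mm, its floor 9 mm above the origin, in which the tongs stand, their y axis along the rest's y. Origin: centre of its underside.
- pirozhok: Pirozhok, a golden-brown baked bun, a spindle 76 mm long along its x axis, 38 mm wide (y) and 38 mm high, with a flat base; 60 g. It lies in the bowl; the tongs are to close across its width (along its y axis). Origin: centre of its underside, z up.
- bowl: Dark green ceramic bowl, loose, 0.55 kg, rim 184 mm across outside, 42 mm high, wall 5 mm; flat inner floor about 65 mm in radius, 6 mm above the shelf. Origin: centre of its underside.
- plate: White ceramic plate with a thin blue rim line, loose, 0.4 kg, 176 mm across, rim 14 mm high, inner floor 5 mm up. Empty. Origin: centre of its underside.
- chessboard: Folded wooden chessboard with a brass clasp, 155 x 310 x 40 mm, lying flat; origin at the centre of its underside. Leave alone.
- opener: Flat steel bottle opener, about 105 mm long in x, 34 mm wide, 5 mm thick, lying flat; origin 48 mm from its ring end (+x). Leave alone.
- pawn0: Chess pawn, 56 mm tall, 23 mm across, standing upright in a slot of the fixed wooden rack (50 x 200 x 30 mm); its origin, the centre of its foot, is 18 mm above the shelf. Leave alone.
- pawn1: Chess pawn, 56 mm tall, 23 mm across, standing upright in a slot of the fixed wooden rack (50 x 200 x 30 mm); its origin, the centre of its foot, is 18 mm above the shelf. Leave alone.
- pawn2: Chess pawn, 56 mm tall, 23 mm across, standing upright in a slot of the fixed wooden rack (50 x 200 x 30 mm); its origin, the centre of its foot, is 18 mm above the shelf. Leave alone.
- pawn3: Chess pawn, 56 mm tall, 23 mm across, standing upright in a slot of the fixed wooden rack (50 x 200 x 30 mm); its origin, the centre of its foot, is 18 mm above the shelf. Leave alone.
Things that resemble listed ones, but are neither listed nor needed, are in the scene too. Of the things shaped like the rest, the wooden one is meant. Of the things shaped like the tongs, the steel one is meant.

How it is judged (in metres and radians):
On the way, in this order (a step that is already met when the one before it is completed fails the run):
1. the gripper has lifted the tongs clear out of the rest (z of tongs in the frame of rest above 0.05 m and contact force between the fingers and tongs above 0.5 N), for 0.1 s.
2. the pirozhok is lifted out of the bowl between the tips of the tongs (contact force between pirozhok and tongs_left above 0.4 N and contact force between pirozhok and tongs_right above 0.4 N and contact force between the fingers and tongs above 1 N and contact force between pirozhok and bowl below 0.05 N and contact force between pirozhok and the fingers below 0.05 N and contact force between pirozhok and the arm below 0.05 N and z of pirozhok in the frame of bowl above 0.05 m), for 0.2 s.
At the end, for the whole second after the job is handed in: The pirozhok is still, squeezed between both tips of the tongs (over 0.4 N each), the tongs are in the fingers, the pirozhok's underside is more than 60 mm above the plate's underside and within 50 mm of its centre sideways; it touches neither robot, bowl nor plate (contact force between pirozhok and tongs_left above 0.4 N and contact force between pirozhok and tongs_right above 0.4 N and contact force between the fingers and tongs above 1 N and contact force between pirozhok and bowl below 0.05 N and contact force between pirozhok and the fingers below 0.05 N and contact force between pirozhok and the arm below 0.05 N and contact force between pirozhok and plate below 0.05 N and z of pirozhok in the frame of plate above 0.06 m and horizontal distance between pirozhok and plate below 0.05 m and linear speed of pirozhok below 0.05 m/s); the arm keeps its last pose, push and grip.
It fails at once if the robot itself touches the pirozhok (contact force between any of the fingers, the arm and pirozhok above 0.5 N).
It fails at once if the bowl is pushed over 30 mm or tipped over 0.25 rad (distance of bowl from where it was at the start of the episode above 0.03 m or angle between bowl's own z axis and vertical above 0.25 rad).
It fails at once if the plate is pushed over 30 mm or tipped over 0.25 rad (distance of plate from where it was at the start of the episode above 0.03 m or angle between plate's own z axis and vertical above 0.25 rad).
It fails at once if a pawn is knocked (moved over 20 mm or tipped over 0.4 rad) (distance of any of pawn0, pawn1, pawn2, pawn3 from where it was at the start of the episode above 0.02 m or angle between any of pawn0, pawn1, pawn2, pawn3's own z axis and vertical above 0.4 rad).
It fails at once if the chessboard or the opener is moved over 20 mm (distance of any of chessboard, opener from where it was at the start of the episode above 0.02 m).
It also fails if it takes over 48 s, if anything falls off the work surface, if the arm or the gripper's body presses on something with over 40 N, if the wrist force passes 120 N, or if a joint passes its speed limit or range.

### The arm

A 6-joint arm with a two-finger parallel gripper is mounted at the origin on the work surface. World frame = base frame: x ahead of the robot, y to its left, z up, the work surface at z = 0. Lengths are in m, angles in degrees, forces in N, time in s.
With the tool pointing down it reaches from about 0.4 to 0.825 m from the base axis. Payload 7 kg.
Tool frame: the origin (TCP) lies at the centre of the arm's flange, where the gripper is bolted on; the fingertips stand 178 mm ahead of it and the grasp point (between the pads) lies 159 mm ahead of it (tip_reach is the distance from the TCP to the fingertips, in m); z points along the fingers, y is the line along which they close (so a half turn about z gives the same grasp; the last joint's range is limited). The gripper opens to 88 mm and grips with 3 to 60 N. Pads are 19 mm wide; open, the fingers measure 130 mm over their backs; the gripper's body (78 mm by 193 mm) begins 47 mm behind the grasp point.
Start: joints at [-51.503, 20.546, 0.682, 0, -70.136, -16.507], TCP at [0.253, -0.626, 0.405] pointing down, gripper open.
Joint ranges: [-176.03, 176.03], [-82.01, 121.73], [-58.28, 71.71], [-173.87, 95.51], [-174.79, -0.11], [-173.66, 173.66]. Speed limits (degrees/s): [136.94, 136.94, 172.46, 180, 180, 180].

### API

Orientations are given as [roll, pitch, yaw] about the fixed x, y, z axes, in that order (R = Rz(yaw) Ry(pitch) Rx(roll)).
In Python, from plant import * gives the robot as it stands.
- The arm moves only by the shell command python3 -m handwheel 'ROWS'. ROWS is JSON, a list of rows, each a list of 7 numbers: the opening, from -1 (shut) to 1 (fully open), then the shift along the tool's x, y, z as a fraction of full scale, then the turn, a rotation vector about the tool's x, y, z as a fraction of full scale. A call has 1 to 5 rows; each row shifts and turns the commanded pose from where the row before left it, along the tool's axes as they then stand; what a row does not reach is not made up. Full scale, the value 1, is 0.025 m for a shift and 6 degrees for a turn. A row lasts 1/8 s, in which the tool goes at most 62.5 mm and 10.7 degrees, less where a joint would pass 70% of its speed; a pose out of reach is approached as far as the arm can. A call with a number of a shift or a turn outside -1 to 1 is refused whole. A call with a gripper value outside its range is refused whole. The fingers move at their own pace and stop on an object; the grip force is fixed at half the most. Time passes only in rows, so rows that do not move let the fingers close. It gives the time, the measured TCP pose, the force, the opening and the grip force at its end, in the units of the state.
- get_obs(): the state, without advancing time (a new reading comes with each control period).
- snapshot(name): name is "scene" or "top"; returns a dict with "color" (400x640x3 uint8, red, green, blue), "fx", "fy", "cx", "cy" (pixels), "R" (3x3) and "t" (3): a world point X has camera coordinates R X + t. Camera axes: x right, y down, z forward; pixel columns grow to the right and rows downward; lengths in m; the calibration is good to about 2 mm. A picture is of the moment at which its call begins. There is no depth.
- close_job(): hands the job in; it is judged then, once.
The state is a dict: "clock": time; "joint_pos": joint angles; "qvel": joint speeds; "tau": joint torques, N m; "tool_pos": TCP position; "orientation": TCP orientation; "force": force on the tool from outside, world axes, zero at the start; "moment": the same for the moment, N m; "opening": finger opening in m; "gripper_force": force on a finger pad.
Only numpy, scipy, OpenCV 4.12 (cv2) and the standard library are available. Lean on these libraries where they do the work, as an engineer would, in place of code of your own. Each camera call takes 0.05 s, during which the arm holds its last target. There are 200 camera calls.

## Working session

There is one attempt and no reset: what is moved stays moved. The work goes in short steps, Python scripts to look and compute and a shell command to move; the robot and the scene stay as the last step left them, time stands still between calls to the robot, and variables do not carry over. Pictures are saved under pics/ and viewed, at most 10 in all, crops included, and the job is handed in when it is done.

```bash
ls; mkdir -p pics; cat > h.py <<'E'
from plant import *
import numpy as np, cv2
def ray(s,u,v,z):
    R=np.array(s["R"]);t=np.array(s["t"]);c=-R.T@t
    d=R.T@np.array([(u-s["cx"])/s["fx"],(v-s["cy"])/s["fy"],1.])
    return c+d*(z-c[2])/d[2]
def proj(s,X):
    p=np.array(s["R"])@np.array(X)+np.array(s["t"]);return [s["fx"]*p[0]/p[2]+s["cx"],s["fy"]*p[1]/p[2]+s["cy"]]
E
python3 - <<'E'
from h import *
for n in("scene","top"):
    s=snapshot(n);cv2.imwrite(f"pics/{n}0.png",s["color"][:,:,::-1]);np.save(n,s,allow_pickle=True)
    print(n,s["fx"],-np.array(s["R"]).T@np.array(s["t"]),s["R"])
print(get_obs())
E
```

```text
pics
scene 465.8785248265163 [ 1.27243037 -0.03732552  0.82507238] [[ 0.1069354   0.99406029 -0.02022291]
 [ 0.68016538 -0.08797374 -0.72776073]
 [-0.72521712  0.06406846 -0.6855329 ]]
top 391.22636138305836 [0.40095191 0.03725395 1.07952634] [[-0.01458583 -0.99986431  0.00765591]
 [-0.99223034  0.01352748 -0.1236768 ]
 [ 0.12355646 -0.00940036 -0.99229302]]
{'clock': 0.1, 'joint_pos': array([-5.15044735e+01,  2.05891620e+01,  6.40757059e-01, -1.78316601e-02,
       -7.01349364e+01, -1.65071304e+01]), 'qvel': array([-0.04312079, -0.10595604,  0.23370085,  0.00855251,  0.06765222,
        0.05456571]), 'tau': array([ 3.44274449e-04, -5.84161234e+01,  2.93752027e+01,  7.01552510e+00,
        1.02232632e-02, -5.21449192e-05]), 'tool_pos': array([ 0.25268104, -0.62575594,  0.40380838]), 'orientation': array([ 1.79915330e+02, -7.60947392e-03, -1.58017670e+02]), 'force': array([-0.62430202, -0.23759173,  0.90179969]), 'moment': array([ 0.0289746 , -0.00762405, -0.02290543]), 'gripper_force': 0.0, 'opening': 0.08757999707851086}
```

View pics/scene0.png

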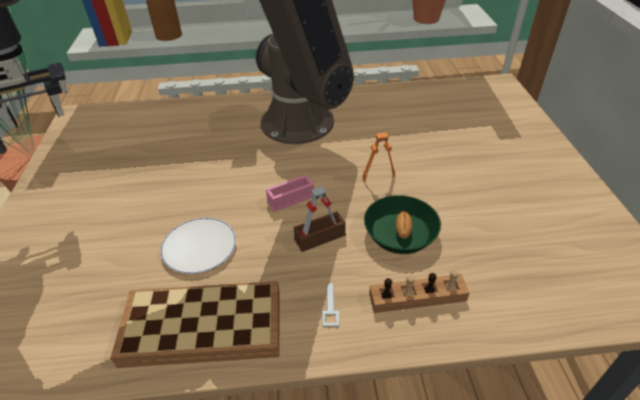

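View pics/top0.png

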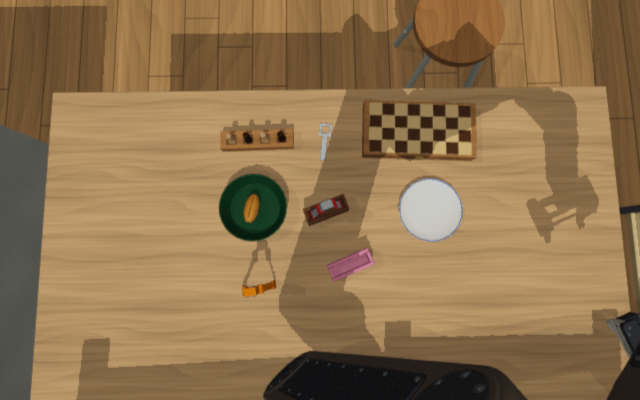

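Scene view: steel tongs stand in the dark wooden rest at (320,215). Lookalikes are the orange tongs at (380,157) and the pink rest at (290,193). The bowl with the pirozhok is at (403,225) and the plate at (199,245). Top view: rest (327,208), orange tongs (259,288), pink rest (350,264), bowl (253,207), bun (251,208), plate (431,210). I choose the steel tongs in the dark wooden rest.

```bash
cat > m.py <<'E'
from h import *
T=np.load("top.npy",allow_pickle=True).item();S=np.load("scene.npy",allow_pickle=True).item()
def comp(s,f,box):
    x0,y0,x1,y1=box;hsv=cv2.cvtColor(s["color"],cv2.COLOR_RGB2HSV).astype(int)
    m=np.zeros(hsv.shape[:2],np.uint8);m[y0:y1,x0:x1]=f(hsv[...,0],hsv[...,1],hsv[...,2])[y0:y1,x0:x1]
    n,l,st,c=cv2.connectedComponentsWithStats(m);i=1+np.argsort(-st[1:,4])
    return [(st[k,4],c[k],np.argwhere(l==k)[:,::-1].astype(np.float32)) for k in i[:3]]
red=lambda h,s,v:((h<6)|(h>170))&(s>140)&(v>70)
dark=lambda h,s,v:(v<95)&((h<20)|(h>165))&(s>60)
bun=lambda h,s,v:(h>5)&(h<22)&(s>120)&(v>90)
green=lambda h,s,v:(h>55)&(h<95)&(s>90)&(v<120)
white=lambda h,s,v:(s<45)&(v>130)
def box(name,s,f,b,z):
    for a,c,p in comp(s,f,b)[:2]:
        if a<6: continue
        r=cv2.minAreaRect(p);q=[ray(s,*k,z)[:2] for k in cv2.boxPoints(r)]
        e=[q[1]-q[0],q[2]-q[1]];print(name,a,c.round(1),"ctr",np.mean(q,0).round(4),"mean",ray(s,*c,z)[:2].round(4),[(np.linalg.norm(k).round(4),np.degrees(np.arctan2(k[1],k[0])).round(1)) for k in e])
if __name__=="__main__":
    box("red top",T,red,(300,185,355,230),.111)
    box("red scn",S,red,(300,185,340,225),.111)
    box("rest top",T,dark,(298,185,355,230),.045)
    box("bun top",T,bun,(235,185,270,228),.024)
    box("bun scn",S,bun,(390,205,418,245),.024)
    box("bowl",T,green,(210,165,295,250),.042)
    box("plate",T,white,(390,170,470,250),.012)
    for n,s,b in(("t",T,(290,180,365,240)),("s",S,(285,175,355,255))):
        c=s["color"][b[1]:b[3],b[0]:b[2],::-1];print(c.shape);globals()["c"+n]=cv2.resize(c,(390,390*c.shape[0]//c.shape[1]),interpolation=cv2.INTER_NEAREST)
    H=450;o=np.zeros((H,790,3),np.uint8);o[:ct.shape[0],:390]=ct;o[:cs.shape[0],400:]=cs[:H];cv2.imwrite("pics/crop1.png",o)
E
python3 m.py
```

```text
red top 41 [318.4 209.1] ctr [0.4991 0.0408] mean [0.4992 0.0408] [(np.float64(0.0119), np.float64(-58.6)), (np.float64(0.0241), np.float64(-148.9))]
red top 33 [334.  203.3] ctr [0.5128 0.0018] mean [0.5132 0.0017] [(np.float64(0.01), np.float64(-90.8)), (np.float64(0.0226), np.float64(178.9))]
red scn 50 [311.  206.6] ctr [0.5132 0.0037] mean [0.5144 0.0042] [(np.float64(0.0138), np.float64(140.2)), (np.float64(0.0284), np.float64(28.4))]
red scn 43 [326.  201.9] ctr [0.5011 0.039 ] mean [0.5036 0.0392] [(np.float64(0.0157), np.float64(131.4)), (np.float64(0.0297), np.float64(20.0))]
rest top 502 [327.3 211. ] ctr [0.5049 0.0207] mean [0.5007 0.0174] [(np.float64(0.1168), np.float64(-69.6)), (np.float64(0.0484), np.float64(-160.3))]
bun top 324 [251. 208.] ctr [0.5143 0.2235] mean [0.5137 0.2235] [(np.float64(0.0766), np.float64(-10.7)), (np.float64(0.0375), np.float64(-102.2))]
bun scn 336 [403.5 223.9] ctr [0.5101 0.2244] mean [0.5111 0.2242] [(np.float64(0.0369), np.float64(82.7)), (np.float64(0.0881), np.float64(-14.0))]
bowl 3009 [252.6 206.7] ctr [0.5166 0.2165] mean [0.5151 0.2162] [(np.float64(0.1747), np.float64(-90.8)), (np.float64(0.1743), np.float64(179.9))]
plate 3161 [430.5 209.7] ctr [ 0.5049 -0.2668] mean [ 0.5036 -0.2667] [(np.float64(0.1758), np.float64(-46.3)), (np.float64(0.1737), np.float64(-137.3))]
(60, 75, 3)
(80, 70, 3)
```

View pics/crop1.png

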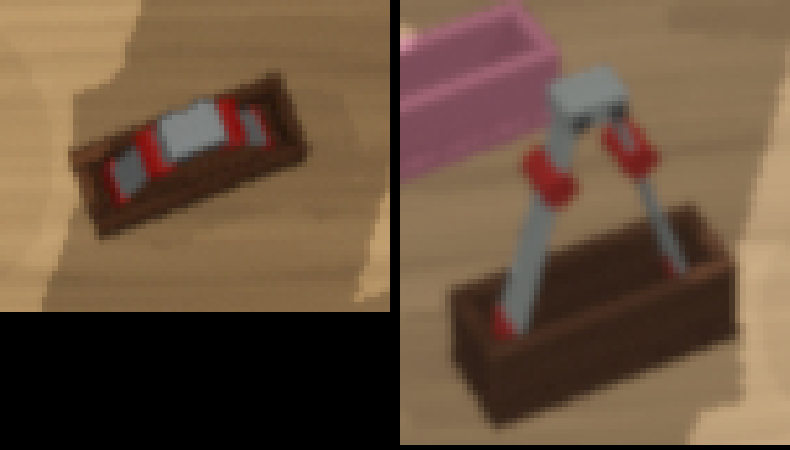

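The crop confirms the choice. Grey steel tongs with red grips stand in the dark wooden rest, and both views agree on the grip centre, (0.506, 0.021). The axis lies at 110°, so yaw is -160. The grips measure 41 mm apart centre to centre against about 36 expected, and the rest 117×48 mm, so the sizes fit. Moving above.

```bash
cat > go.py <<'E'
import sys
from h import *
from scipy.spatial.transform import Rotation as Ro
o=get_obs();R=Ro.from_euler("xyz",o["orientation"],degrees=True)
x,y,z,yaw=map(float,sys.argv[1:5])
d=R.inv().apply(np.array([x,y,z])-o["tool_pos"])/.025
w=(R.inv()*Ro.from_euler("xyz",[180,0,yaw],degrees=True)).as_rotvec(degrees=True)/6
print("t",o["clock"],"shift",d.round(2),"turn",w.round(2),o["tool_pos"].round(4),o["orientation"].round(1),"open",o["opening"],o["gripper_force"],"F",o["force"].round(1))
E
A='[[1,-0.9,0.95,0,0,0,0],[1,-0.9,0.95,0,0,0,0],[1,-0.9,0.95,0,0,0,0],[1,-0.9,0.95,0,0,0,0],[1,-0.9,0.95,0,0,0,0]]' ; unset A
python3 -m handwheel '[[1,-0.9,0.95,0,0,0,0],[1,-0.9,0.95,0,0,0,0],[1,-0.9,0.95,0,0,0,0],[1,-0.9,0.95,0,0,0,0],[1,-0.9,0.95,0,0,0,0]]'
python3 go.py .506 .021 .33 -160
```

```text
clock: 0.72
tool_pos: [0.3128, -0.4725, 0.4043]
orientation: [180.0, -0.0, -158.0]
force: [0.7, 0.3, 0.2]
opening: 0.0877
gripper_force: 0.0
t 0.725 shift [-14.56  15.41   2.98] turn [ 0.01 -0.    0.33] [ 0.3128 -0.4725  0.4043] [ 180.   -0. -158.] open 0.08766102046746807 0.0 F [0.7 0.3 0.2]
```

```bash

python3 -m handwheel '[[1,-0.95,1,0,0,0,0],[1,-0.95,1,0,0,0,0],[1,-0.95,1,0,0,0,0],[1,-0.95,1,0,0,0,0],[1,-0.95,1,0,0,0,0]]' >/dev/null
python3 -m handwheel '[[1,-0.95,1,0,0,0,0],[1,-0.95,1,0,0,0,0],[1,-0.95,1,0,0,0,0],[1,-0.95,1,0,0,0,0],[1,-0.95,1,0,0,0,0]]' 
python3 -m handwheel '[[1,-0.95,1,0,0,0,0],[1,-0.95,1,0,0,0,0],[1,-0.95,1,0,0,0,0],[1,-0.95,1,0,0,0,0.3],[1,0,0,0,0,0,0]]' 
python3 go.py .506 .021 .33 -160
```

```text
clock: 1.98
tool_pos: [0.4393, -0.1518, 0.4045]
orientation: [180.0, -0.0, -158.0]
force: [0.1, 0.1, -0.4]
opening: 0.0876
gripper_force: 0.0
clock: 2.6
tool_pos: [0.4904, -0.023, 0.4042]
orientation: [180.0, -0.0, -159.7]
force: [-0.3, 0.3, 0.7]
opening: 0.088
gripper_force: 0.0
t 2.6 shift [-1.2   1.43  2.97] turn [ 0.   -0.01  0.05] [ 0.4904 -0.023   0.4042] [ 180.    -0.  -159.7] open 0.08799708614534087 0.0 F [-0.3  0.3  0.7]
```

```bash

python3 -m handwheel '[[1,-0.6,0.7,0.7,0,0,0],[1,-0.6,0.7,0.7,0,0,0.05],[1,0,0,0.7,0,0,0],[1,0,0,0,0,0,0]]' 
python3 go.py .506 .021 .27 -160
python3 - <<'E'
from h import *
ims=[]
for n,b in(("top",(260,150,400,270)),("scene",(260,140,400,260))):
    s=snapshot(n);np.save(n+"1",s,allow_pickle=True);ims.append(cv2.resize(s["color"][b[1]:b[3],b[0]:b[2],::-1],(395,339),interpolation=cv2.INTER_CUBIC))
cv2.imwrite("pics/c2.png",np.hstack(ims))
E
```

```text
clock: 3.1
tool_pos: [0.5052, 0.0181, 0.3509]
orientation: [180.0, -0.2, -160.1]
force: [0.4, -0.1, 0.3]
opening: 0.0877
gripper_force: 0.0
t 3.1 shift [-0.08  0.1   3.23] turn [ 0.   -0.03 -0.02] [0.5052 0.0181 0.3509] [ 180.    -0.2 -160.1] open 0.08766244049004565 0.0 F [ 0.4 -0.1  0.3]
```

View pics/c2.png

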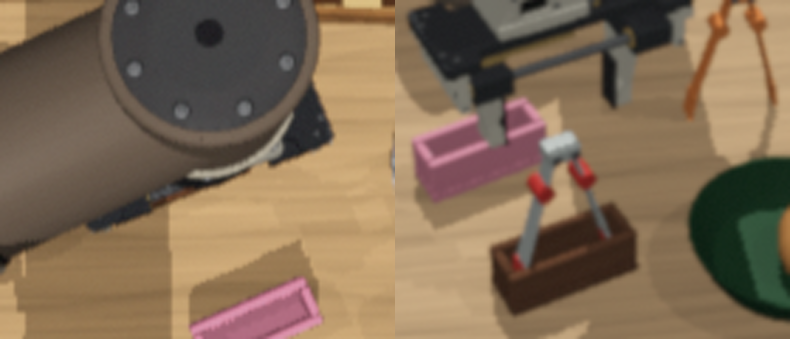

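The gripper sits squarely above the steel tongs. In the scene crop the fingertips at (495,142) and (615,105) straddle the head at (560,145). The top view is hidden by the arm. Descending.

```bash

python3 -m handwheel '[[1,-0.04,0.05,0.8,0,0,0],[1,-0.04,0.05,0.8,0,0,0],[1,0,0,0.8,0,0,0],[1,0,0,0.8,0,0,0],[1,0,0,0,0,0,0]]' 
python3 go.py .506 .021 .27 -160
python3 -m handwheel '[[0.25,0,0,0,0,0,0],[0.25,0,0,0,0,0,0],[0.25,0,0,0,0,0,0]]' 
python3 go.py .506 .021 .27 -160
```

```text
clock: 3.82
tool_pos: [0.5067, 0.0212, 0.2719]
orientation: [-180.0, -0.1, -160.1]
force: [-0.8, -0.8, 1.1]
opening: 0.0877
gripper_force: 0.0
t 3.825 shift [0.03 0.   0.08] turn [-0.   -0.01 -0.02] [0.5067 0.0212 0.2719] [-1.800e+02 -1.000e-01 -1.601e+02] open 0.08766752142678634 0.0 F [-0.8 -0.8  1.1]
clock: 4.2
tool_pos: [0.5071, 0.0217, 0.2729]
orientation: [180.0, 0.1, -160.1]
force: [-0.1, -0.1, -0.3]
opening: 0.0634
gripper_force: 0.0
t 4.2 shift [ 0.05 -0.01  0.12] turn [ 0.    0.01 -0.02] [0.5071 0.0217 0.2729] [ 1.800e+02  1.000e-01 -1.601e+02] open 0.06336357435950228 0.0 F [-0.1 -0.1 -0.3]
```

```bash

python3 -m handwheel '[[0.2,0,0,0.05,0,0,0],[0.2,0,0,0,0,0,0],[0.2,0,0,0,0,0,0],[0.2,0,0,0,0,0,0]]' 
python3 -m handwheel '[[0.14,0,0,0,0,0,0],[0.14,0,0,0,0,0,0],[0.14,0,0,0,0,0,0]]' 
```

```text
clock: 4.7
tool_pos: [0.507, 0.0216, 0.2709]
orientation: [-180.0, -0.0, -160.1]
force: [0.4, -0.9, 0.3]
opening: 0.0527
gripper_force: 0.3
clock: 5.08
tool_pos: [0.507, 0.0218, 0.271]
orientation: [180.0, 0.0, -160.1]
force: [-0.6, 1.7, 1.9]
opening: 0.0502
gripper_force: 12.0
```

```bash

python3 -m handwheel '[[0.14,0,0,-0.2,0,0,0],[0.14,0,0,-0.4,0,0,0],[0.14,0,0,-0.5,0,0,0],[0.14,0,0,-0.6,0,0,0],[0.14,0,0,-0.6,0,0,0]]' 
python3 -m handwheel '[[0.14,0,0,-0.6,0,0,0],[0.14,0,0,-0.6,0,0,0],[0.14,0,0,-0.6,0,0,0],[0.14,0,0,-0.3,0,0,0],[0.14,0,0,0,0,0,0]]' 
python3 go.py .512 .224 .38 -192
python3 - <<'E'
from h import *
ims=[]
for n,b in(("top",(220,130,360,250)),("scene",(260,120,440,274))):
    s=snapshot(n);np.save(n+"2",s,allow_pickle=True);ims.append(cv2.resize(s["color"][b[1]:b[3],b[0]:b[2],::-1],(395,339),interpolation=cv2.INTER_CUBIC))
cv2.imwrite("pics/c3.png",np.hstack(ims))
E
```

```text
clock: 5.7
tool_pos: [0.507, 0.0216, 0.3298]
orientation: [180.0, 0.0, -160.1]
force: [1.0, 0.2, -0.1]
opening: 0.0499
gripper_force: 7.8
clock: 6.32
tool_pos: [0.507, 0.0217, 0.3814]
orientation: [180.0, 0.1, -160.1]
force: [0.4, 0.5, -1.9]
opening: 0.0499
gripper_force: 7.8
t 6.325 shift [-2.94  7.54  0.06] turn [0.   0.01 5.32] [0.507  0.0217 0.3814] [ 1.800e+02  1.000e-01 -1.601e+02] open 0.049913163609121416 7.820356786251068 F [ 0.4  0.5 -1.9]
```

View pics/c3.png

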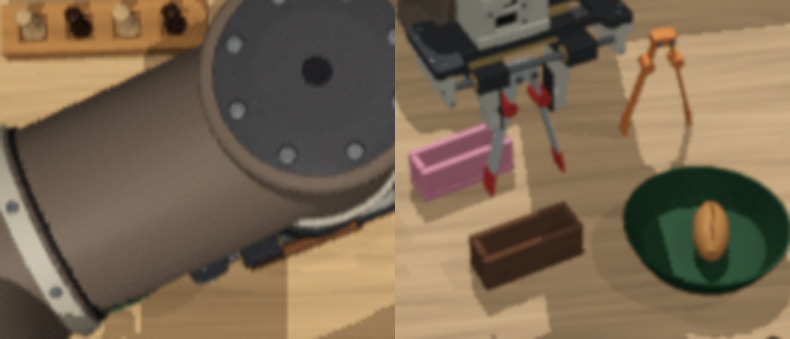

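The tongs are held upright, with tips at crop (490,180) and (559,161), and the rest is empty at (525,245). Checking the tip position in the tool before going on.

```bash
python3 - <<'E'
from m import *
S=np.load("scene2.npy",allow_pickle=True).item()
for a,c,p in comp(S,red,(285,190,350,212)):
    print(a,c.round(1),ray(S,*c,.133).round(4), "bottom",p[p[:,1].argmax()])
print([proj(S,[.507,.0217,.133])])
c=[ray(S,*k,.0)[:2].round(3) for k in((364,180),(393,176))];print("orange feet",c)
E
python3 -m handwheel '[[0.14,-0.5,0.8,0,0,0,0.5],[0.14,-0.4,0.9,0,0,0,0.5],[0.14,-0.3,0.9,0,0,0,0.5],[0.14,-0.2,0.9,0,0,0,0.5],[0.14,-0.2,0.9,0,0,0,0.5]]'
python3 -m handwheel '[[0.14,0,0.8,0,0,0,0.5],[0.14,0,0.8,0,0,0,0.5],[0.14,0,0.8,0,0,0,0.5],[0.14,0,0.5,0,0,0,0.5],[0.14,0,0,0,0,0,0.5]]'
python3 go.py .512 .224 .38 -192
```

```text
41 [302.4 201.8] [ 0.52   -0.0145  0.133 ] bottom [303. 207.]
20 [334.4 192.6] [0.4991 0.0588 0.133 ] bottom [335. 196.]
[[np.float64(318.2096945504593), np.float64(196.38138507433374)]]
orange feet [array([0.309, 0.164]), array([0.303, 0.246])]
clock: 7.05
tool_pos: [0.5192, 0.1395, 0.3801]
orientation: [-180.0, -0.1, -175.2]
force: [0.4, -0.6, -1.5]
opening: 0.0499
gripper_force: 7.8
clock: 7.68
tool_pos: [0.5182, 0.212, 0.3798]
orientation: [-179.9, -0.1, 169.8]
force: [-0.7, -1.2, -0.9]
opening: 0.0501
gripper_force: 7.7
t 7.675 shift [ 0.33  0.43 -0.01] turn [-0.01 -0.01  0.31] [0.5182 0.212  0.3798] [-1.799e+02 -1.000e-01  1.698e+02] open 0.05011792971108392 7.743317931890488 F [-0.7 -1.2 -0.9]
```

```bash

python3 -m handwheel '[[0.14,0.3,0.45,0.5,0,0,0.3],[0.14,0,0,0.8,0,0,0],[0.14,0,0,0.8,0,0,0],[0.14,0,0,0,0,0,0],[0.14,0,0,0,0,0,0]]'
python3 go.py .512 .224 .276 -192
python3 - <<'E'
from m import *
s=snapshot("scene");np.save("scene3",s,allow_pickle=True)
cv2.imwrite("pics/c4.png",cv2.resize(s["color"][120:270,330:500,::-1],(680,600),interpolation=cv2.INTER_CUBIC))
for a,c,p in comp(s,red,(360,170,460,250)): print(a,c.round(1),ray(s,*c,.08).round(4))
box("bun",s,bun,(385,195,420,250),.024);print(proj(s,[.512,.224,.08]))
E
```

```text
clock: 8.3
tool_pos: [0.5131, 0.2237, 0.3288]
orientation: [-180.0, 0.0, 168.1]
force: [-0.1, 0.3, -0.3]
opening: 0.0501
gripper_force: 7.8
t 8.3 shift [0.05 0.   2.11] turn [-0.    0.    0.02] [0.5131 0.2237 0.3288] [-180.     0.   168.1] open 0.05010321217780717 7.807476371526718 F [-0.1  0.3 -0.3]
60 [419.7 178.7] [0.4159 0.2818 0.08  ]
51 [401.8 177.8] [0.4067 0.239  0.08  ]
28 [389.1 207.7] [0.5086 0.1853 0.08  ]
bun 335 [403.6 224.1] ctr [0.5101 0.2244] mean [0.5116 0.2244] [(np.float64(0.0369), np.float64(82.7)), (np.float64(0.0881), np.float64(-14.0))]
[np.float64(405.9072245741335), np.float64(207.24215573450854)]
```

View pics/c4.png

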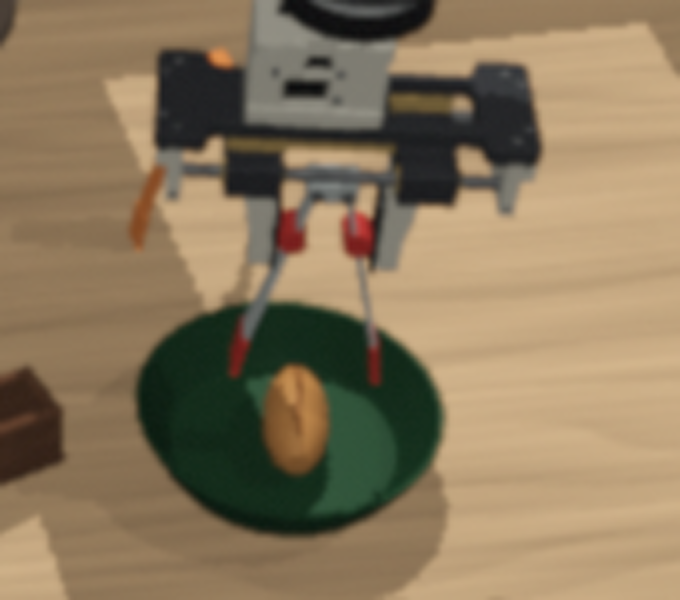

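The tips at crop (240,350) and (374,362) straddle the bun at (296,418) symmetrically, clear of the rim. The tip midpoint agrees with the prediction. Descending.

```bash

python3 -m handwheel '[[0.14,0.05,0,0.6,0,0,0],[0.14,0,0,0.6,0,0,0],[0.14,0,0,0.5,0,0,0],[0.14,0,0,0.4,0,0,0],[0.14,0,0,0,0,0,0]]'
python3 go.py .512 .224 .276 -192
python3 - <<'E'
from m import *
s=snapshot("scene");np.save("scene3",s,allow_pickle=True)
cv2.imwrite("pics/c5.png",cv2.resize(s["color"][150:270,340:476,::-1],(680,600),interpolation=cv2.INTER_CUBIC))
E
```

```text
clock: 8.98
tool_pos: [0.5114, 0.2236, 0.2748]
orientation: [-179.9, -0.1, 168.1]
force: [-0.4, 0.0, -1.1]
opening: 0.0501
gripper_force: 7.8
t 8.975 shift [-0.02  0.02 -0.05] turn [-0.02 -0.01  0.01] [0.5114 0.2236 0.2748] [-1.799e+02 -1.000e-01  1.681e+02] open 0.05012065715623652 7.7770377695560455 F [-0.4  0.  -1.1]
```

View pics/c5.png

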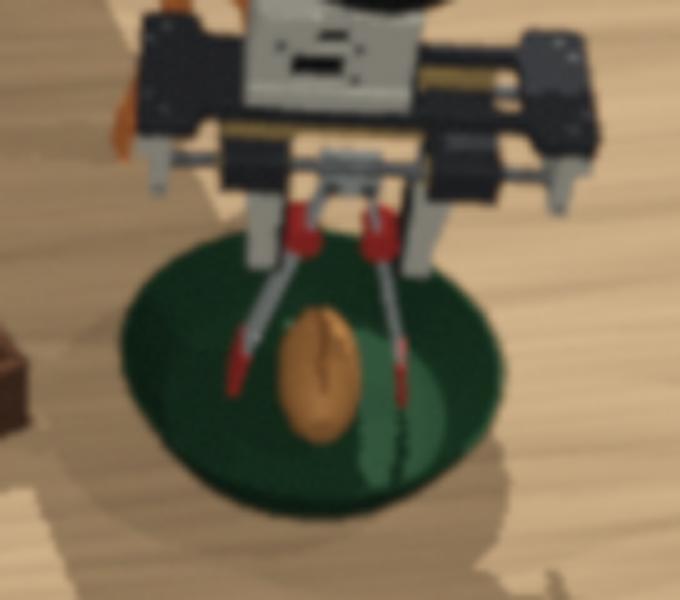

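The tips flank the bun at mid-length and mid-height, with left tip (238,370), bun (320,375) and right tip (400,375). Closing.

```bash

python3 -m handwheel '[[0.05,0,0,0,0,0,0],[0,0,0,0,0,0,0],[-0.05,0,0,0,0,0,0],[-0.05,0,0,0,0,0,0]]'
python3 -m handwheel '[[-0.3,0,0,0,0,0,0],[-0.6,0,0,0,0,0,0],[-1,0,0,0,0,0,0],[-1,0,0,0,0,0,0],[-1,0,0,0,0,0,0]]'
```

```text
clock: 9.52
tool_pos: [0.5116, 0.2238, 0.2761]
orientation: [180.0, 0.0, 168.1]
force: [-0.6, -0.4, -1.2]
opening: 0.0418
gripper_force: 9.8
clock: 10.15
tool_pos: [0.5116, 0.2238, 0.2759]
orientation: [-180.0, 0.0, 168.1]
force: [-1.0, -0.9, 0.4]
opening: 0.0399
gripper_force: 30.0
```

```bash

python3 -m handwheel '[[-1,0,0,-0.15,0,0,0],[-1,0,0,-0.3,0,0,0],[-1,0,0,-0.4,0,0,0],[-1,0,0,-0.5,0,0,0],[-1,0,0,-0.5,0,0,0]]'
python3 -m handwheel '[[-1,0,0,-0.5,0,0,0],[-1,0,0,-0.6,0,0,0],[-1,0,0,-0.6,0,0,0],[-1,0,0,-0.4,0,0,0],[-1,0,0,-0.2,0,0,0]]'
python3 -m handwheel '[[-1,0,0,0,0,0,0],[-1,0,0,0,0,0,0]]'
python3 go.py .505 -.267 .372 -192
python3 - <<'E'
from m import *
s=snapshot("scene");np.save("scene4",s,allow_pickle=True)
cv2.imwrite("pics/c6.png",cv2.resize(s["color"][110:270,340:516,::-1],(660,600),interpolation=cv2.INTER_CUBIC))
E
```

```text
clock: 10.78
tool_pos: [0.5116, 0.2239, 0.3234]
orientation: [180.0, 0.0, 168.1]
force: [0.2, 0.6, -1.7]
opening: 0.0401
gripper_force: 30.0
clock: 11.4
tool_pos: [0.5116, 0.2238, 0.3804]
orientation: [180.0, 0.0, 168.1]
force: [-0.7, -1.0, -2.3]
opening: 0.0398
gripper_force: 30.0
clock: 11.65
tool_pos: [0.5115, 0.2237, 0.3791]
orientation: [-180.0, -0.0, 168.1]
force: [0.4, 0.5, -2.0]
opening: 0.0402
gripper_force: 30.0
t 11.65 shift [ -3.8  -19.26   0.29] turn [-0.01 -0.01  0.01] [0.5115 0.2237 0.3791] [-180.    -0.   168.1] open 0.040189692703918936 29.99783366918564 F [ 0.4  0.5 -2. ]
```

View pics/c6.png

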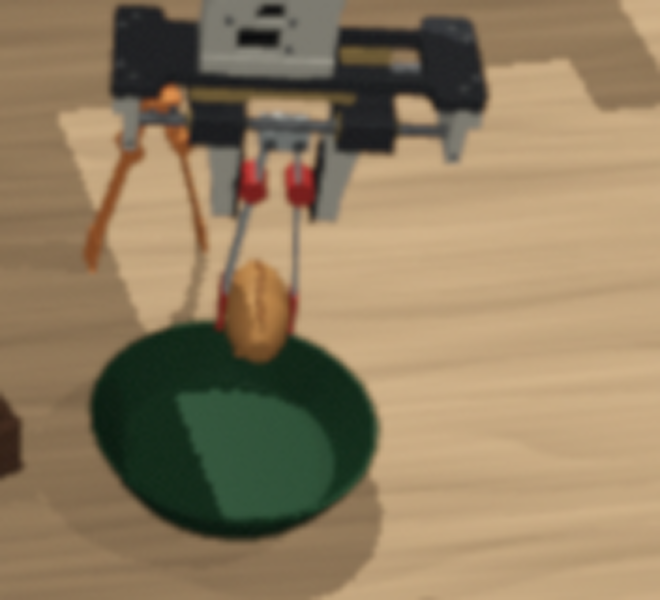

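The bun at (257,312) is clamped between both red tips, clear of the empty bowl. Carrying it to the plate with ramps.

```bash

python3 -m handwheel '[[-1,-0.05,-0.3,0,0,0,0],[-1,-0.1,-0.5,0,0,0,0],[-1,-0.15,-0.7,0,0,0,0],[-1,-0.15,-0.8,0,0,0,0],[-1,-0.15,-0.8,0,0,0,0]]' >/dev/null
python3 -m handwheel '[[-1,-0.15,-0.8,0,0,0,0],[-1,-0.15,-0.8,0,0,0,0],[-1,-0.15,-0.8,0,0,0,0],[-1,-0.15,-0.8,0,0,0,0],[-1,-0.15,-0.8,0,0,0,0]]'
python3 -m handwheel '[[-1,-0.15,-0.8,0,0,0,0],[-1,-0.15,-0.8,0,0,0,0],[-1,-0.15,-0.8,0,0,0,0],[-1,-0.15,-0.8,0,0,0,0],[-1,-0.15,-0.8,0,0,0,0]]'
python3 -m handwheel '[[-1,-0.15,-0.8,0,0,0,0],[-1,-0.15,-0.8,0,0,0,0],[-1,-0.15,-0.8,0,0,0,0],[-1,-0.15,-0.8,0,0,0,0],[-1,-0.15,-0.8,0,0,0,0]]'
python3 go.py .505 -.267 .375 -192
```

```text
clock: 12.95
tool_pos: [0.5079, 0.0418, 0.3797]
orientation: [-180.0, -0.0, 168.1]
force: [0.2, -0.6, -1.5]
opening: 0.0396
gripper_force: 30.0
clock: 13.58
tool_pos: [0.5056, -0.0599, 0.3797]
orientation: [180.0, 0.0, 168.1]
force: [-0.1, -0.2, -1.4]
opening: 0.0397
gripper_force: 30.0
clock: 14.2
tool_pos: [0.5031, -0.1616, 0.3796]
orientation: [-180.0, -0.0, 168.1]
force: [0.2, -1.1, -1.9]
opening: 0.0395
gripper_force: 30.0
t 14.2 shift [-0.94 -4.11  0.19] turn [-0.   -0.    0.01] [ 0.5031 -0.1616  0.3796] [-180.    -0.   168.1] open 0.039530277019929186 29.998269081115723 F [ 0.2 -1.1 -1.9]
```

```bash

python3 -m handwheel '[[-1,-0.2,-0.8,0,0,0,0],[-1,-0.2,-0.8,0,0,0,0],[-1,-0.2,-0.7,0,0,0,0],[-1,-0.15,-0.6,0,0,0,0],[-1,-0.1,-0.4,0,0,0,0]]'
python3 -m handwheel '[[-1,0,-0.2,0,0,0,0],[-1,0,-0.1,0.1,0,0,0],[-1,0,0,0,0,0,0],[-1,0,0,0,0,0,0],[-1,0,0,0,0,0,0]]'
python3 go.py .505 -.267 .375 -192
python3 - <<'E'
from m import *
s=snapshot("scene")
box("bun",s,bun,(150,140,260,260),.13)
cv2.imwrite("pics/c7.png",cv2.resize(s["color"][100:290,100:300,::-1],(600,570),interpolation=cv2.INTER_CUBIC))
E
```

```text
clock: 14.82
tool_pos: [0.5071, -0.2464, 0.3795]
orientation: [-180.0, -0.0, 168.1]
force: [0.1, -0.2, -2.4]
opening: 0.0399
gripper_force: 30.0
clock: 15.45
tool_pos: [0.5057, -0.2525, 0.3773]
orientation: [180.0, 0.0, 168.1]
force: [0.1, -0.0, -0.8]
opening: 0.04
gripper_force: 30.0
t 15.45 shift [-0.09 -0.57  0.09] turn [0.   0.   0.02] [ 0.5057 -0.2525  0.3773] [180.    0.  168.1] open 0.040018314586688454 29.99766379594803 F [ 0.1 -0.  -0.8]
bun 352 [192.  210.7] ctr [ 0.5144 -0.256 ] mean [ 0.5146 -0.2549] [(np.float64(0.0436), np.float64(124.1)), (np.float64(0.0718), np.float64(21.9))]
bun 48 [198.8 142.1] ctr [ 0.2582 -0.2626] mean [ 0.2567 -0.262 ] [(np.float64(0.0135), np.float64(-174.5)), (np.float64(0.0391), np.float64(82.2))]
```

View pics/c7.png

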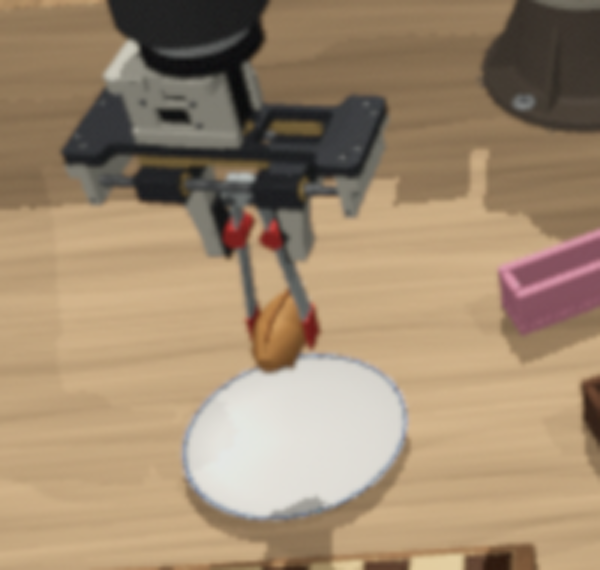

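The bun at (280,332) is firmly between the tips over the plate. Its measured centre, (0.514, -0.255), needs about 14 mm more, then I hand in.

```bash

python3 -m handwheel '[[-1,-0.05,-0.3,0,0,0,0],[-1,0,-0.25,0,0,0,0],[-1,0,0,0,0,0,0],[-1,0,0,0,0,0,0],[-1,0,0,0,0,0,0]]'
python3 - <<'E'
from m import *
s=snapshot("scene");box("bun",s,bun,(150,180,260,260),.13)
print(get_obs()["tool_pos"],close_job())
E
```

```text
clock: 16.12
tool_pos: [0.504, -0.2664, 0.3772]
orientation: [180.0, -0.0, 168.1]
force: [0.4, -0.4, -1.9]
opening: 0.0394
gripper_force: 30.0
bun 358 [185.8 210.8] ctr [ 0.5115 -0.267 ] mean [ 0.5132 -0.2682] [(np.float64(0.0575), np.float64(138.9)), (np.float64(0.0677), np.float64(29.0))]
the job is handed in; nothing more can be done
[ 0.50404072 -0.26635944  0.37716908] None
```

I handed the job in at about 16 s with the pirozhok still clamped in the steel tongs over the plate, roughly 10 cm up and within about 10 mm of its centre by camera; the hand-in returned no verdict.

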